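# Wedge the rocking drawer cabinet

### The job

The low blue drawer cabinet with the pale metal top rocks because its front right foot is too short. Without grasping or lifting anything, push the wooden wedge along the bench with your fingertips, thin end first, until it fills the gap under that foot and the cabinet no longer rocks but still stands level, then press down firmly (about 10 N) on the cabinet's top over that corner to prove it, and finish while still holding that press. Push gently: the cabinet must stay where it stands, and the other things too.

Things in the scene. Friction and masses are not known exactly. Their poses are not given: they have to be found in the camera images.
- cabinet: loose low blue cabinet, three grey drawers (fixed), 170 mm deep (x), 240 wide (y), 2 kg, smooth pale metal top. Drawer side (-x) faces the robot, pulls stick out 12 mm; +y is its left, seen from the robot. Origin: middle, at bench height when level; carcass 22 to 70 mm above it. Domed black feet, 24 mm across, at x +-71, y +-106. Stands level on three; 3 to 5 N on the front right corner rocks it
- wedge: loose plain wooden wedge, 140 mm long (x), 44 wide (y), about 60 g. Origin: middle of the underside. +x points to the thin end, 3 mm thick at x = +70; the thickness grows evenly to 20 mm at the flat upright back end, x = -70. It lies on the bench in front of the short foot, thin end pointing roughly at it
- short_foot (a point): point of the cabinet straight below the middle of the short front right foot (cabinet x -71, y -106 mm), at bench height. The foot itself hangs 5 to 11 mm above the bench while the cabinet is level; the amount differs each time. Axes as the cabinet's
- press_corner (a point): spot on top of the cabinet near the front right corner, 70 mm above the soles, at x = -66, y = -100 mm of the cabinet: press down here to test. The axes are those of the cabinet
- timber_block: loose timber off-cut, 40x100x45 mm (x, y, z), to the right of the wedge. Origin: middle of the underside. Leave it alone
- black_cap: loose black plastic cap, 45 mm across, 24 mm tall, to the left of the wedge. Origin: middle of the underside. Leave it alone
- tape: loose yellow tape measure, 82x33x69 mm (x, y, z), in front of the cabinet's left part. Origin: middle of the underside. Leave it alone
There are look-alikes about, which are no part of the job. There is more than one size of the wedge; the job needs the middle-sized.

How it is judged (in metres and radians):
On the way:
1. the wedge's thin end is under the short foot (x of short_foot in the frame of wedge between -0.07 and 0.065 m and y of short_foot in the frame of wedge between -0.022 and 0.022 m), for 0.1 s.
At the end, for the whole second after the job is handed in: Fingers press the cabinet's top with over 6 N within 50 mm of the press corner; under that press it is at rest, within 0.01 rad of level; the wedge lies flat and still under the short foot (foot's middle within 22 mm of the wedge's centre line) and carries over 2 N (all of step 1 and contact force between the fingers and cabinet above 6 N and horizontal distance between the grasp point and press_corner below 0.05 m and height (world z) of the grasp point above 0.06 m and angle between cabinet's own z axis and vertical below 0.01 rad and contact force between wedge and cabinet above 2 N and angle between wedge's own z axis and vertical below 0.03 rad and linear speed of each of wedge, cabinet below 0.01 m/s and angular speed of cabinet below 0.05 rad/s); the arm keeps its last pose, push and grip.
It fails at once if the wedge is lifted or carried (height (world z) of wedge above 0.015 m or angle between wedge's own z axis and vertical above 0.25 rad).
It fails at once if the cabinet is shoved more than 10 mm from its place, or tipped (distance of cabinet from where it was at the start of the episode above 0.01 m or angle between cabinet's own z axis and vertical above 0.18 rad).
It fails at once if another thing is pushed more than 20 mm (distance of any of timber_block, black_cap, tape from where it was at the start of the episode above 0.02 m).
It also fails if it takes over 58 s, if anything falls off the work surface, if the arm or the gripper's body presses on something with over 40 N, if the wrist force passes 120 N, or if a joint passes its speed limit or range.

### The arm

A 7-joint arm with a two-finger parallel gripper is mounted at the origin on a cart in front of the work surface, level with it; the furniture and walls round the work are solid. World frame = base frame: x ahead of the robot, y to its left, z up, the work surface at z = 0. Lengths are in m, angles in degrees, forces in N, time in s.
With the tool pointing down it reaches from about 0.425 to 0.875 m from the base axis. Payload 4.7 kg.
Tool frame: the origin (TCP) lies at the very end of the fingers, on their centre line; the grasp point (between the pads) lies 19 mm behind it; z points along the fingers, y is the line along which they close (so a half turn about z gives the same grasp; the last joint's range is limited). The gripper opens to 87 mm and grips with 3 to 60 N. Pads are 19 mm wide; open, the fingers measure 117 mm over their backs; the gripper's body (75 mm by 190 mm) begins 51 mm behind the grasp point.
Start: joints at [-62.504, 18.392, -4.016, 83.108, 1.295, 78.541, -3.26], TCP at [0.292, 0.581, 0.197] pointing down, gripper open.
Joint ranges: [-163.93, 163.93], [-17.29, 119.83], [-79.2, 71.16], [3.27, 140.29], [-89.18, 269.18], [5.43, 117.66], [-154.24, 154.24]. Speed limits (degrees/s): [147.25, 147.25, 180, 180, 180, 180, 180].

### API

Orientations are given as [roll, pitch, yaw] about the fixed x, y, z axes, in that order (R = Rz(yaw) Ry(pitch) Rx(roll)).
In Python, from cell import telemetry, cams, env gives the robot as it stands.
- The arm moves only by the tool arm_command, never from a script. Its argument "series" is text: rows parted by semicolons, each of 5 numbers parted by spaces: the shift along the tool's x, y, z in mm, then the turn about the tool's z in rad, then the closure in counts, from 0 (fully open) to 255 (shut). A call has 1 to 20 rows; each row shifts and turns the commanded pose from where the row before left it, along the tool's axes as they then stand; what a row does not reach is not made up. A row lasts 1/12 s, in which the tool goes at most 41.7 mm and 7.16 degrees, less where a joint would pass 70% of its speed; a pose out of reach is approached as far as the arm can. A call is refused whole if a number of a shift passes 41.7 or a number of a turn 0.125, either way. A call with a gripper value outside its range is refused whole. The fingers move at their own pace and stop on an object; "squeeze" is the grip in N (left out, the last holds). Time passes only in rows, so rows that do not move let the fingers close. It gives the time, the measured TCP pose, the force, the opening and the grip force at its end, in the units of the state.
- telemetry.get_obs(): the state, without advancing time (a new reading comes with each control period).
- cams.read_camera(name): name is "scene" or "side" or "wrist"; returns the picture (384x512x3 uint8, blue, green, red); there is no depth.
- cams.calibration(name): a dict with "K" (3x3 intrinsics, pixels), "origin" and "rotation" of the camera in the world; the wrist camera has in their place "hand_eye" (4x4, takes a point from camera to tool coordinates, whose origin is the TCP and whose axes are the flange's). Camera axes: x right, y down, z forward; pixel columns grow to the right and rows downward; lengths in m; the calibration is good to about 2 mm. A picture is of the moment at which its call begins: read the wrist's pose just before it. calibration takes no time and is no camera call.
- env.sign_off(): hands the job in; it is judged then, once.
The state is a dict: "time_s": time; "qpos": joint angles; "joint_velocities": joint speeds; "effort": joint torques, N m; "tool_pos": TCP position; "tool_rot": TCP orientation; "force": force on the tool from outside, world axes, zero at the start; "wrist_torque": the same for the moment, N m; "grip_width": finger opening in m; "grasp_force": force on a finger pad.
Only numpy, scipy, OpenCV 4.12 (cv2) and the standard library are available. Lean on these libraries where they do the work, as an engineer would, in place of code of your own. Each camera call takes 0.05 s, during which the arm holds its last target. There are 200 camera calls.

## Working session

There is one attempt and no reset: what is moved stays moved. The work goes in short steps, Python scripts to look and compute and a tool call to move; the robot and the scene stay as the last step left them, time stands still between calls to the robot, and variables do not carry over. Pictures are saved under pics/ and viewed, at most 10 in all, crops included, and the job is handed in when it is done.

Besides the shell and the picture viewer there is one more tool, called after "Request:" as name(argument=value, ...) on one line, values as JSON. arm_command: Moves the arm, as the interface text tells. Its arguments: {"type":"object","properties":{"series":{"type":"string"},"squeeze":{"type":"number"}},"required":["series"]}

```bash
mkdir -p pics; ls; python3 - <<'E'
from cell import telemetry,cams
import cv2,numpy as np
o=telemetry.get_obs();print(o)
a=cams.read_camera("scene");b=cams.read_camera("side")
cv2.imwrite("pics/scene0.png",a);cv2.imwrite("pics/side0.png",b)
for n in("scene","side","wrist"):print(n,cams.calibration(n))
E
```

```text
pics
{'time_s': 0.0, 'qpos': array([-62.50445116,  18.43916435,  -4.01452911,  83.17513231,
         1.29570041,  78.53988137,  -3.2575086 ]), 'joint_velocities': array([-0.03043188, -0.02433423,  0.08213267, -0.03247907, -0.10260467,
       -0.0010087 ,  0.00895874]), 'effort': array([ 2.69673028e-04, -4.91286170e+01, -4.03829422e-01, -3.12530816e+01,
       -6.39324356e-02,  4.36741544e-02,  1.95212983e-04]), 'tool_pos': array([0.2917255 , 0.58018838, 0.19605821]), 'tool_rot': array([-1.79891099e+02,  6.71970461e-03,  1.53315892e+02]), 'force': array([ 0.44829248,  0.50363924, -0.68364589]), 'wrist_torque': array([0.02266066, 0.00748049, 0.01570115]), 'grasp_force': 0.0, 'grip_width': 0.08702952057560112}
scene {'K': array([[430.37090087,   0.        , 253.41114785],
       [  0.        , 430.37090087, 188.64549364],
       [  0.        ,   0.        ,   1.        ]]), 'origin': array([ 0.18324935, -0.48828794,  0.78119211]), 'rotation': array([-138.42324566,    1.10470742,  -46.65490278])}
side {'K': array([[374.04421944,   0.        , 249.98537245],
       [  0.        , 374.04421944, 197.19904325],
       [  0.        ,   0.        ,   1.        ]]), 'origin': array([ 0.30118278, -0.73879428,  0.53098819]), 'rotation': array([-122.63654861,   -1.20463832,  -23.56669479])}
wrist {'K': array([[283.43144295,   0.        , 264.47560157],
       [  0.        , 283.43144295, 193.83753894],
       [  0.        ,   0.        ,   1.        ]]), 'hand_eye': array([[ 5.45219523e-04, -9.60529017e-01, -2.78179277e-01,
         7.51110418e-02],
       [ 9.99999575e-01,  7.30675238e-04, -5.63001956e-04,
         2.42320736e-04],
       [ 7.44038424e-04, -2.78178852e-01,  9.60529007e-01,
        -1.86920020e-01],
       [ 0.00000000e+00,  0.00000000e+00,  0.00000000e+00,
         1.00000000e+00]])}
```

View pics/scene0.png

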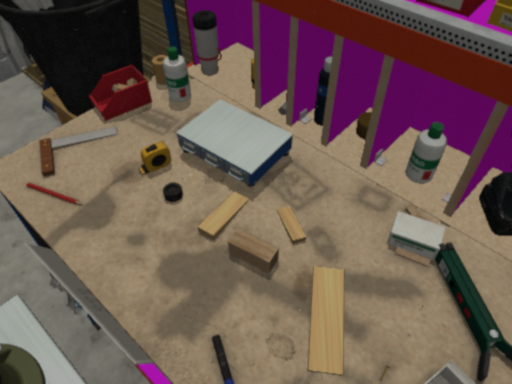

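View pics/side0.png

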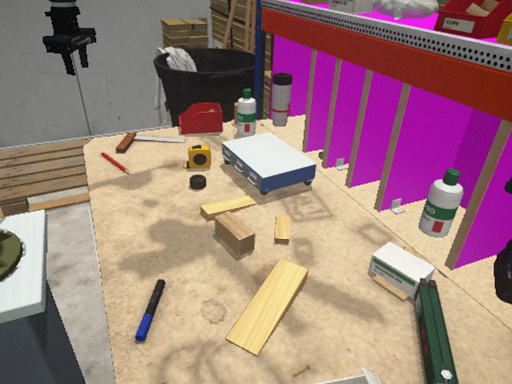

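The scene view shows three wooden wedges: medium at scene (223,214), small at (291,224), large at (327,318). The medium one lies between the black cap (173,192) and the timber block (254,252), thin end toward the cabinet's front right foot, so it fits. I'll confirm it in a crop and measure.

```bash
cat > h.py <<'E'
import cv2,numpy as np
from cell import telemetry,cams
from scipy.spatial.transform import Rotation as R
def cam(n,obs=None):
    c=cams.calibration(n)
    if n!="wrist":return c["K"],R.from_euler("xyz",c["rotation"],degrees=True).as_matrix(),np.array(c["origin"])
    T=R.from_euler("xyz",obs["tool_rot"],degrees=True).as_matrix();H=c["hand_eye"]
    return c["K"],T@H[:3,:3],T@H[:3,3]+obs["tool_pos"]
def cast(C,uv,z):
    K,M,o=C;uv=np.atleast_2d(np.array(uv,float))
    d=(M@np.linalg.inv(K)@np.c_[uv,np.ones(len(uv))].T).T
    return o+d*((z-o[2])/d[:,2])[:,None]
def proj(C,P):
    K,M,o=C;p=(K@M.T@(np.atleast_2d(P)-o).T).T;return p[:,:2]/p[:,2:]
def tri(C1,u1,C2,u2):
    P=[C[0]@np.c_[C[1].T,-C[1].T@C[2]] for C in(C1,C2)]
    X=cv2.triangulatePoints(P[0],P[1],np.array(u1,float).reshape(2,1),np.array(u2,float).reshape(2,1));return(X[:3]/X[3]).ravel()
E
python3 - <<'E'
from h import *
a=cv2.imread("pics/scene0.png");b=cv2.imread("pics/side0.png")
f=lambda i,x,y,w,h,s:cv2.resize(i[y:y+h,x:x+w],None,fx=s,fy=s,interpolation=cv2.INTER_CUBIC)
# scene crop x150..310,y90..270 ; side crop
A=f(a,150,95,150,150,4);B=f(b,180,120,150,150,4)
cv2.imwrite("pics/crop0.png",cv2.resize(np.hstack([A,B]),(800,400),interpolation=cv2.INTER_AREA))
for n,i in(("scene",a),("side",b)):
    h=cv2.cvtColor(i,cv2.COLOR_BGR2HSV)
    for x,y in([(223,214),(291,224),(327,318),(254,240),(280,250),(200,240)] if n=="scene" else[(228,207),(282,229),(267,307),(235,230),(220,250)]):print(n,x,y,h[y,x])
C=cam("scene")
print(cast(C,[(223,214),(291,224),(327,318),(173,192),(254,252),(155,165)],0.01).round(3))
E
```

```text
scene 223 214 [ 21 109 171]
scene 291 224 [ 18 117 163]
scene 327 318 [ 20 113 169]
scene 254 240 [ 16  98 133]
scene 280 250 [ 18  81 144]
scene 200 240 [ 17  80 124]
side 228 207 [ 22 100 244]
side 282 229 [ 21 107 241]
side 267 307 [ 23 102 246]
side 235 230 [ 17  98 208]
side 220 250 [ 17  78 176]
[[ 0.568 -0.01   0.01 ]
 [ 0.651 -0.142  0.01 ]
 [ 0.527 -0.334  0.01 ]
 [ 0.533  0.127  0.01 ]
 [ 0.541 -0.132  0.01 ]
 [ 0.561  0.232  0.01 ]]
```

View pics/crop0.png

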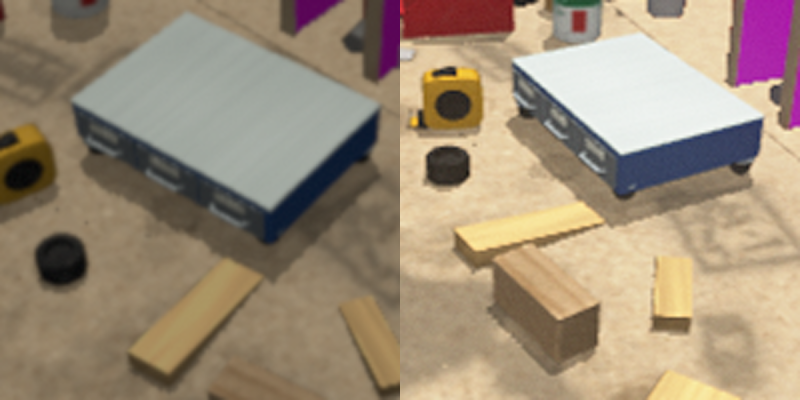

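The crop confirms it: the middle-sized wedge has its thin end at crop (230,262)/(605,215), pointing at the front right foot, and its thick back end at (150,368)/(465,245).

```bash
cat > m.py <<'E'
from h import *
def wood(i,seed,smin=97,lab=10):
    g=cv2.GaussianBlur(i,(3,3),0);m=np.zeros((i.shape[0]+2,i.shape[1]+2),np.uint8)
    cv2.floodFill(g.copy(),m,seed,0,(lab,)*3,(lab,)*3,4|(255<<8)|cv2.FLOODFILL_MASK_ONLY|cv2.FLOODFILL_FIXED_RANGE)
    return m[1:-1,1:-1]
def quad(m,seed):
    n,l=cv2.connectedComponents(m);m=(l==l[seed[1],seed[0]]).astype(np.uint8)
    c=max(cv2.findContours(m,0,2)[0],key=cv2.contourArea);h=cv2.convexHull(c)
    for e in np.arange(1,15,.25):
        q=cv2.approxPolyDP(h,e,True)[:,0]
        if len(q)<=4:break
    return q,cv2.contourArea(c)
E
python3 - <<'E'
from m import *
for n,ws,ts in(("scene",(223,214),(235,140)),("side",(228,208),(270,160))):
    i=cv2.imread(f"pics/{n}0.png");C=cam(n);
    for nm,s,lab,z in(("wedge",ws,28,.0115),("top",ts,45,.07)):
        q,a=quad(wood(i,s,lab=lab),s);print(n,nm,q.tolist(),a);print(cast(C,q,z)[:,:2].round(4).tolist())
E
```

```text
scene wedge [[0, 160], [129, 123], [246, 200], [158, 303], [126, 306], [0, 189]] 14460.0
[[0.3004, 0.5429], [0.6138, 0.4158], [0.6322, -0.0203], [0.3286, -0.0756], [0.2823, -0.0349], [0.2544, 0.4449]]
scene top [[177, 131], [221, 99], [292, 133], [249, 172]] 4264.5
[[0.6442, 0.2305], [0.8101, 0.2434], [0.8321, 0.0109], [0.663, -0.0028]]
side wedge [[255, 202], [99, 259], [93, 190], [212, 149]] 6988.0
[[0.6384, -0.0248], [0.259, -0.099], [0.2683, 0.1841], [0.6369, 0.3084]]
side top [[223, 142], [270, 132], [315, 163], [262, 176]] 2152.5
[[0.6448, 0.2244], [0.8088, 0.2429], [0.8286, 0.0089], [0.6654, -0.0034]]
```

```bash
python3 - <<'E'
from m import *
out=[]
for n,s,r,T in(("scene",(223,214),(190,185,65,60),(92,140)),("side",(228,208),(195,192,66,30),(85,200))):
    i=cv2.imread(f"pics/{n}0.png");C=cam(n);h=cv2.cvtColor(i,cv2.COLOR_BGR2HSV)
    m=((h[...,1]>T[0])&(h[...,2]>T[1])&(h[...,0]>18)).astype(np.uint8)
    z=np.zeros_like(m);x,y,w,hh=r;z[y:y+hh,x:x+w]=m[y:y+hh,x:x+w]
    z=cv2.morphologyEx(z,cv2.MORPH_OPEN,np.ones((2,2)))
    q,a=quad(z,s);print(n,q.tolist(),a)
    for p in q:print(p,*[cast(C,p,k)[0,:2].round(4) for k in(0.003,.02)])
    v=cv2.resize(i[180:255,185:275],None,fx=4,fy=4,interpolation=2);c=cv2.findContours(cv2.resize(z[180:255,185:275],None,fx=4,fy=4,interpolation=0),0,2)[0]
    cv2.drawContours(v,c,-1,(0,0,255),1);out.append(v)
cv2.imwrite("pics/w.png",np.hstack(out))
E
```

```text
scene [[240, 195], [215, 233], [200, 227], [234, 193]] 432.0
[240 195] [0.6387 0.0063] [ 0.6288 -0.0045]
[215 233] [ 0.5219 -0.0308] [ 0.5145 -0.0408]
[200 227] [0.5104 0.0062] [ 0.5032 -0.0046]
[234 193] [0.6335 0.0214] [0.6237 0.0103]
side [[255, 203], [209, 214], [202, 207], [249, 197]] 425.5
[255 203] [ 0.642  -0.0174] [ 0.631  -0.0406]
[209 214] [ 0.5178 -0.02  ] [ 0.5109 -0.0432]
[202 207] [0.5112 0.0153] [ 0.5044 -0.009 ]
[249 197] [0.639  0.0144] [ 0.6282 -0.0098]
```

View pics/w.png

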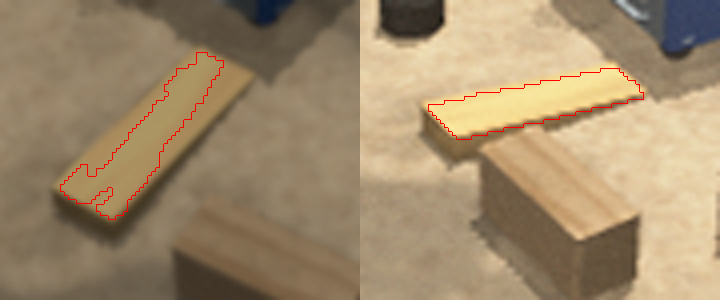

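Request:
arm_command(series="-28.5 -28.2 0 0 220;-28.5 -28.2 0 0 220;-28.5 -28.2 0 0 220;-28.5 -28.2 0 0 220;-28.5 -28.2 0 0 220;-28.5 -28.2 0 0 220;-28.5 -28.2 0 0 220;-28.5 -28.2 0 0 220;-28.5 -28.2 0 0 220;-28.5 -28.2 0 0 220;-28.5 -28.2 0 0 220;-28.5 -28.2 0 0 220;-28.5 -28.2 0 0 220;-28.5 -28.2 0 0 220;-28.5 -28.2 0 0 220;-28.5 -28.2 0 0 220;0 0 0 0.12 220;0 0 0 0.12 220;0 0 0 0.12 220;0 0 0 0.12 220", squeeze=10)

```text
time_s: 1.77
tool_pos: [0.4964, -0.0275, 0.1967]
tool_rot: [-180.0, -0.0, 125.4]
force: [-0.6, -0.4, -0.1]
grip_width: 0.0121
grasp_force: 0.0
```

Request:
arm_command(series="0 0 0 0.12 220;0 0 0 0.12 220;0 0 0 0.12 220;0 0 0 0.12 220;0 0 0 0.12 220;0 0 0 0.12 220;0 0 0 0.12 220;0 0 0 0.12 220;0 0 0 0.12 220;0 0 0 0.12 220;0 0 0 0.12 220;0 0 0 0.12 220;0 0 0 0.12 220;0 0 0 0.12 220;0 0 0 0.12 220;0 0 0 0.12 220;0 0 0 0.09 220;0 0 0 0 220;0 0 0 0 220")

```text
time_s: 3.35
tool_pos: [0.4965, -0.0272, 0.1969]
tool_rot: [-180.0, 0.0, 10.8]
force: [0.2, -0.4, 0.1]
grip_width: 0.0122
grasp_force: 0.0
```

```bash
python3 - <<'E'
from h import *
o=telemetry.get_obs();i=cams.read_camera("wrist");cv2.imwrite("pics/wr1.png",i)
import pickle;pickle.dump({k:o[k] for k in("tool_pos","tool_rot")},open("wr1.pkl","wb"));print(o["tool_pos"],o["tool_rot"],o["qpos"])
E
```

```text
[ 0.49647979 -0.02718425  0.19686618] [-1.79994719e+02  3.11756492e-02  1.07983266e+01] [-26.61115127  -1.0468135   26.55567774 105.17286433   0.48337472
  75.79563127 -79.3798447 ]
```

View pics/wr1.png

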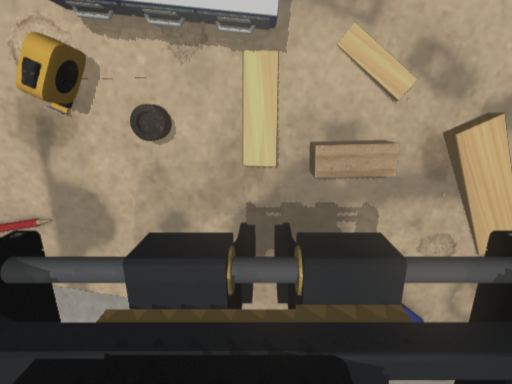

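The wrist view shows the wedge at thin corners (243,51),(278,51) and back corners (244,166),(277,166), the cabinet front right top corner near (277,20), the block at (315–398,142–178), and the cap at (151,122).

```bash
python3 - <<'E'
from h import *
import pickle
o=pickle.load(open("wr1.pkl","rb"));W=cam("wrist",o);S=cam("side");N=cam("scene")
print("thin",cast(W,[(243,51),(278,51)],.003).round(4).tolist(),"side",cast(S,[(248.75,197),(255.75,204)],.003).round(4).tolist(),"scene",cast(N,[(235,192.5),(248.5,199.2)],.003).round(4).tolist())
print("thick",cast(W,[(244,166),(277,166)],.02).round(4).tolist(),"side",cast(S,[(201.75,206),(209.5,214.5)],.02).round(4).tolist(),"scene",cast(N,[(198.8,226.8),(213.2,234.5)],.02).round(4).tolist())
print("tri thick L/R",tri(W,(244,166),S,(201.75,206)).round(4),tri(W,(277,166),S,(209.5,214.5)).round(4),"thin",tri(W,(243,51),S,(248.75,197)).round(4),tri(W,(278,51),S,(255.75,204)).round(4))
print("cab FR top",tri(N,(249.5,172.5),S,(262.5,176)).round(4),tri(N,(177,132),S,(223,142)).round(4))
print("foot guess px wrist",proj(W,[(.6755,.0076,0.005),(.664,-.003,.07)]).round(1))
i=cv2.imread("pics/wr1.png");
A=cv2.resize(i[0:60,200:310],None,fx=5,fy=5,interpolation=2)
s=cv2.imread("pics/side0.png")[150:210,230:330];B=cv2.resize(s,(500,300),interpolation=2)
cv2.imwrite("pics/c2.png",np.vstack([A,np.pad(B,((0,0),(0,50),(0,0)))]))
E
```

```text
thin [[0.6374, 0.0256, 0.003], [0.6455, -0.0163, 0.003]] side [[0.6384, 0.0147, 0.003], [0.6419, -0.0223, 0.003]] scene [[0.6363, 0.0207, 0.003], [0.643, -0.0178, 0.003]]
thick [[0.5009, -0.0, 0.02], [0.509, -0.0422, 0.02]] side [[0.5052, -0.0046, 0.02], [0.5113, -0.0456, 0.02]] scene [[0.5018, -0.0023, 0.02], [0.5091, -0.0408, 0.02]]
tri thick L/R [ 0.504  -0.0014  0.0187] [ 0.5108 -0.0431  0.0187] thin [ 0.6412  0.0252 -0.0042] [ 0.6455 -0.016  -0.0017]
cab FR top [ 0.6649 -0.0038  0.0691] [0.6463 0.2328 0.0652]
foot guess px wrist [[263.3  19. ]
 [271.6  13.4]]
```

View pics/c2.png

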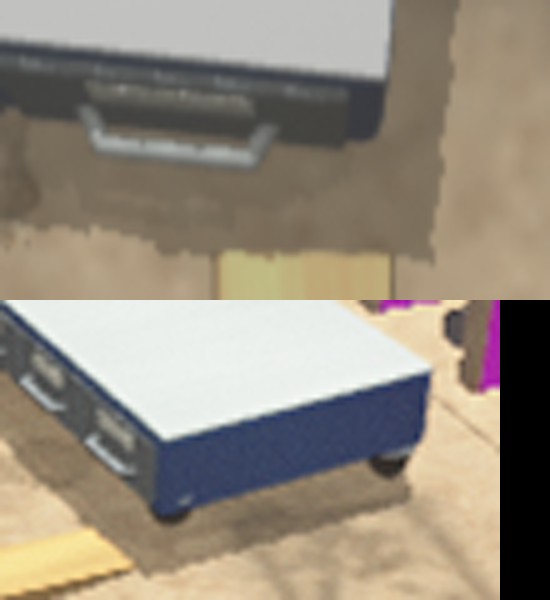

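Request:
arm_command(series="-24 -3 0 0 220;0 0 35 0 220;0 0 35 0 220;0 0 35 0 220;0 0 35 0 220;0 0 25 0 220;0 0 15 0 220;0 0 9 0 220;0 0 0 0 220;0 0 0 0 220;0 0 0 0 220")

```text
time_s: 4.32
tool_pos: [0.4739, -0.0286, 0.0094]
tool_rot: [180.0, -0.1, 10.7]
force: [0.2, -0.2, -0.2]
grip_width: 0.0124
grasp_force: 0.0
```

```bash
python3 - <<'E'
from h import *
o=telemetry.get_obs();i=cams.read_camera("wrist");cv2.imwrite("pics/wr2.png",i);print(o["tool_pos"],o["tool_rot"],o["force"])
E
```

```text
[ 0.47388664 -0.02857264  0.00939773] [ 1.79994647e+02 -1.35657816e-01  1.06809561e+01] [ 0.24950254 -0.23595384 -0.23402055]
```

View pics/wr2.png

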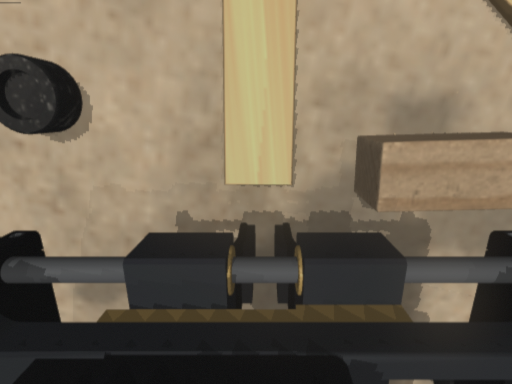

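Request:
arm_command(series="0 -3 3 0 220;3 0 0 0 220;3 0 0 0 220;3 0 0 0 220;2 0 0 0 220;2 0 0 0 220;2 0 0 0 220;2 0 0 0 220;2 0 0 0 220;2 0 0 0 220;2 0 0 0 220;2 0 0 0 220;2 0 0 0 220;2 0 0 0 220;2 0 0 0 220;2 0 0 0 220;2 0 0 0 220;2 0 0 0 220;0 0 0 0 220;0 0 0 0 220")

```text
time_s: 6.03
tool_pos: [0.5085, -0.0189, 0.0052]
tool_rot: [180.0, 0.0, 10.7]
force: [-0.0, 0.5, 0.9]
grip_width: 0.012
grasp_force: 0.0
```

```bash
python3 - <<'E'
from h import *
o=telemetry.get_obs();i=cams.read_camera("wrist");cv2.imwrite("pics/wr3.png",i);print(o["tool_pos"],o["tool_rot"],o["force"])
h=cv2.cvtColor(i,cv2.COLOR_BGR2HSV)
for y in(40,80,120,150,160,170,180,190,200,210,220):
    print(y,h[y,245:280:8,1].tolist(), h[y,245:280:8,2].tolist())
E
```

```text
[ 0.50848055 -0.01885594  0.00515198] [1.79999347e+02 2.60071049e-04 1.06507865e+01] [-0.03121784  0.48174123  0.90116607]
40 [81, 82, 90, 98, 97] [188, 189, 187, 187, 187]
80 [85, 84, 88, 89, 98] [189, 189, 189, 189, 188]
120 [85, 82, 84, 82, 94] [188, 189, 189, 189, 188]
150 [90, 84, 85, 90, 92] [188, 189, 189, 188, 188]
160 [92, 84, 86, 88, 92] [188, 188, 189, 188, 188]
170 [93, 85, 87, 95, 92] [187, 188, 188, 188, 188]
180 [93, 85, 87, 94, 92] [187, 187, 188, 188, 188]
190 [97, 93, 95, 103, 96] [186, 187, 187, 186, 186]
200 [98, 93, 93, 103, 95] [185, 186, 186, 185, 186]
210 [95, 96, 92, 103, 92] [185, 186, 183, 184, 185]
220 [101, 103, 101, 99, 101] [136, 136, 142, 131, 141]
```

Request:
arm_command(series="2 0 0 0 220;2 0 0 0 220;2 0 0 0 220;2 0 0 0 220;2 0 0 0 220;2 0 0 0 220;2 0 0 0 220;2 0 0 0 220;2 0 0 0 220;2 0 0 0 220;2 0 0 0 220;2 0 0 0 220;2 0 0 0 220;2 0 0 0 220;2 0 0 0 220;1 0 0 0 220;1 0 0 0 220;0 0 0 0 220")

```text
time_s: 7.58
tool_pos: [0.5401, -0.0129, 0.0052]
tool_rot: [180.0, -0.0, 10.6]
force: [0.6, -0.6, 0.6]
grip_width: 0.0121
grasp_force: 0.0
```

```bash
python3 - <<'E'
from h import *
o=telemetry.get_obs();i=cams.read_camera("wrist");s=cams.read_camera("side");cv2.imwrite("pics/wr4.png",i);print(o["tool_pos"],o["tool_rot"],o["force"])
A=cv2.resize(i[0:240,130:400],None,fx=1.5,fy=1.5);B=cv2.resize(s[140:230,200:300],(400,360),interpolation=2)
cv2.imwrite("pics/v4.png",np.hstack([A,B]))
E
```

```text
[ 0.54007133 -0.01290549  0.00517692] [ 1.79999192e+02 -1.03098778e-02  1.06497441e+01] [ 0.59886322 -0.6458445   0.58638749]
```

View pics/v4.png

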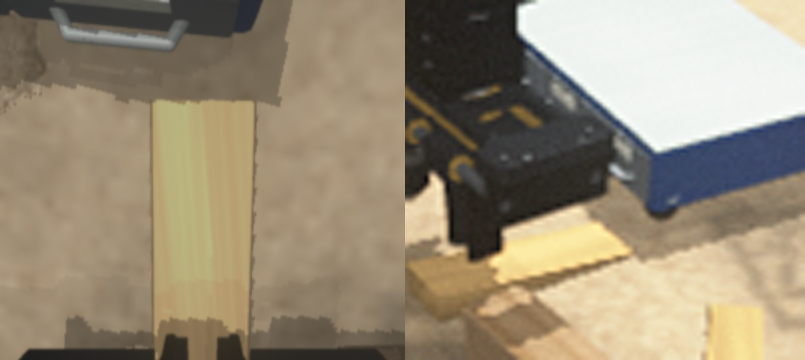

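The wrist view shows the wedge aligned with the tool, but its visible end (row ~67) coincides with the cabinet's shadow edge. I'll check numerically whether it continues in the shade.

```bash
python3 - <<'E'
from h import *
i=cv2.imread("pics/wr4.png").astype(int)
o=telemetry.get_obs();W=cam("wrist",o)
for y in(25,30,40,50,60,64,68,80):
    print(y,[tuple(i[y-1:y+2,x-3:x+4].mean((0,1)).round().astype(int).tolist()) for x in(210,222,236,250,265,280,295,310,320)])
print(cast(W,[(231,67),(300,67)],.004).round(4).tolist(),proj(W,[(.6755,.0076,.005),(.62,.0,.0)]).round(1))
E
```

```text
25 [(159, 163, 159), (154, 158, 154), (128, 133, 130), (82, 92, 96), (78, 94, 105), (68, 80, 89), (79, 97, 110), (85, 103, 115), (104, 127, 143)]
30 [(91, 96, 97), (107, 111, 109), (127, 131, 128), (78, 93, 104), (82, 99, 110), (77, 94, 106), (80, 99, 111), (87, 106, 118), (96, 117, 132)]
40 [(84, 101, 112), (82, 98, 110), (80, 98, 110), (81, 98, 110), (80, 97, 109), (85, 104, 116), (84, 103, 116), (87, 106, 118), (105, 127, 143)]
50 [(84, 102, 114), (87, 105, 116), (81, 98, 110), (83, 101, 114), (87, 107, 120), (88, 108, 120), (88, 108, 120), (86, 106, 118), (113, 138, 156)]
60 [(87, 106, 119), (88, 107, 119), (88, 107, 120), (82, 102, 115), (80, 99, 113), (88, 108, 121), (83, 103, 117), (86, 106, 120), (116, 142, 160)]
64 [(87, 105, 119), (88, 108, 120), (90, 110, 122), (83, 103, 117), (84, 104, 117), (88, 108, 121), (79, 99, 113), (89, 109, 122), (115, 142, 159)]
68 [(105, 129, 147), (112, 136, 152), (120, 168, 178), (101, 140, 158), (110, 152, 171), (110, 152, 176), (110, 153, 172), (95, 115, 129), (120, 147, 165)]
80 [(120, 146, 166), (122, 149, 167), (122, 172, 184), (126, 179, 184), (118, 167, 183), (113, 159, 183), (116, 162, 182), (120, 146, 165), (122, 149, 168)]
[[0.6379, 0.0257, 0.004], [0.6457, -0.0158, 0.004]] [[271.8   3.3]
 [266.7 105.4]]
```

```bash
python3 - <<'E'
from h import *
o=telemetry.get_obs();S=cam("side");print(o["force"],o["wrist_torque"],o["tool_pos"])
p=o["tool_pos"];print(proj(S,[p,p+[0,0,.02],p+[0,0,.03],p+[0,-.02,0],p+[0,-.02,.02]]).round(1))
i=cams.read_camera("side");j=cams.read_camera("scene");cv2.imwrite("pics/side5.png",i)
N=cam("scene");print(proj(N,[p]))
A=cv2.resize(i[150:230,190:310],(480,320),interpolation=2);B=cv2.resize(j[170:250,180:260],(320,320),interpolation=2)
cv2.imwrite("pics/v5.png",np.hstack([A,B]))
E
```

```text
[-0.41305515 -0.35029823  0.58950282] [-0.04618319  0.17071662  0.07261363] [ 0.53982697 -0.0129883   0.0051402 ]
[[216.6 209.8]
 [216.3 203.1]
 [216.2 199.7]
 [219.3 214.2]
 [219.1 207.4]]
[[215.3082252  223.30905045]]
```

View pics/v5.png

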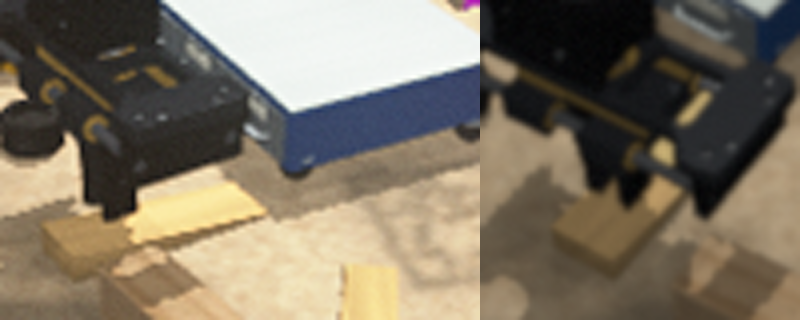

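The pictures show the fingertips at side (220,204), about 20 mm higher than the reported TCP. They slid over the wedge, which did not move. I'll back off and find the bench by touch.

Request:
arm_command(series="0 0 -10 0 220;-20 0 -10 0 220;-20 0 0 0 220;-20 0 0 0 220;-8 0 0 0 220;0 0 0 0 220;0 0 0 0 220;0 0 10 0 220;0 0 10 0 220;0 0 0 0 220;0 0 1 0 220;0 0 1 0 220;0 0 1 0 220;0 0 1 0 220;0 0 1 0 220;0 0 1 0 220;0 0 0 0 220")

```text
time_s: 9.2
tool_pos: [0.473, -0.0255, -0.0009]
tool_rot: [-180.0, -0.0, 10.6]
force: [-0.1, 0.2, 0.4]
grip_width: 0.0122
grasp_force: 0.0
```

Request:
arm_command(series="0 0 1 0 220;0 0 1 0 220;0 0 1 0 220;0 0 1 0 220;0 0 1 0 220;0 0 1 0 220;0 0 0 0 220")

```text
time_s: 9.78
tool_pos: [0.4728, -0.0255, -0.0071]
tool_rot: [-180.0, 0.0, 10.6]
force: [-0.3, -0.5, -0.5]
grip_width: 0.012
grasp_force: 0.0
```

Request:
arm_command(series="0 0 1 0 220;0 0 1 0 220;0 0 1 0 220;0 0 1 0 220;0 0 0 0 220")

```text
time_s: 10.2
tool_pos: [0.4729, -0.0255, -0.0111]
tool_rot: [180.0, 0.0, 10.6]
force: [-0.0, -0.2, -0.6]
grip_width: 0.0118
grasp_force: 0.0
```

Request:
arm_command(series="0 0 1 0 220;0 0 1 0 220;0 0 1 0 220;0 0 0 0 220")

```text
time_s: 10.53
tool_pos: [0.4729, -0.0255, -0.014]
tool_rot: [-180.0, 0.0, 10.6]
force: [-0.8, -0.3, 0.1]
grip_width: 0.0117
grasp_force: 0.0
```

```bash
python3 - <<'E'
from h import *
o=telemetry.get_obs();print(o["tool_pos"],o["force"])
i=cams.read_camera("side");j=cams.read_camera("scene")
p=o["tool_pos"];S=cam("side");N=cam("scene")
print("pred side",proj(S,[p,p+[0,0,.02]]).round(1).tolist(),"scene",proj(N,[p,p+[0,0,.02]]).round(1).tolist())
for n,im,c in(("side",i,proj(S,[p])[0]),("scene",j,proj(N,[p])[0])):
    g=cv2.cvtColor(im,6);x0,y0=(c-[16,26]).astype(int)
    print(n,x0,y0)
    m=(g<60)
    for y in range(y0,y0+36,2):print(y,"".join("#" if v else "." for v in m[y,x0:x0+36]))
E
```

```text
[ 0.47288416 -0.02550842 -0.01404011] [-0.82359196 -0.26938173  0.14853017]
pred side [[192.2, 225.0], [191.6, 218.3]] scene [[197.8, 249.6], [196.7, 244.5]]
side 176 199
199 .....##.......######################
201 .......##..#...#####################
203 .........####..#####################
205 .........###########################
207 .........###########################
209 ..........##########.############...
211 ..........###################.......
213 ..........##############............
215 ...........############.............
217 ..............#########.............
219 ...............#####................
221 ....................................
223 ....................................
225 ....................................
227 ....................................
229 ....................................
231 ....................................
233 ....................................
scene 181 223
223 #################################...
225 ###############################.....
227 #############################.......
229 ############################......##
231 ...#########################....####
233 ....################################
235 ....################################
237 ....############..######...#########
239 ......##########.#######...########.
241 .......#############################
243 ........#####.##########.###########
245 ...............#######.......#######
247 ................#####..........#####
249 .................##.............####
251 ................................####
253 .................................###
255 ..................................##
257 ....................................
```

Request:
arm_command(series="3 0 0 0 220;3 0 0 0 220;3 0 0 0 220;3 0 0 0 220;2 0 0 0 220;2 0 0 0 220;2 0 0 0 220;2 0 0 0 220;2 0 0 0 220;2 0 0 0 220;2 0 0 0 220;2 0 0 0 220;2 0 0 0 220;2 0 0 0 220;2 0 0 0 220;2 0 0 0 220;2 0 0 0 220;2 0 0 0 220;0 0 0 0 220")

```text
time_s: 12.22
tool_pos: [0.5129, -0.018, -0.0138]
tool_rot: [180.0, -0.0, 10.7]
force: [-0.1, 0.8, 0.6]
grip_width: 0.012
grasp_force: 0.0
```

```bash
cat > chk.py <<'E'
from h import *
# fit wedge sides in the lit part of the wrist view; the fixed shadow edge may hide the thin end
o=telemetry.get_obs();i=cams.read_camera("wrist");cv2.imwrite("pics/last.png",i);W=cam("wrist",o)
print(o["time_s"],o["tool_pos"].round(4),o["force"].round(2))
b=i.astype(int);r=(b[...,1]-b[...,0])/b[...,1].clip(1)  # wood vs bench: (G-B)/G
m=(cv2.blur(r,(5,3))>.235).astype(np.uint8);m[230:]=0
n,l,st,ce=cv2.connectedComponentsWithStats(m)
k=[a for a in range(1,n) if st[a,4]>800]
for a in k:
    ys=np.where((l==a).any(1))[0];print(st[a].tolist())
    if 200<ce[a][0]<330:
        for y in ys[::max(1,len(ys)//7)]:
            x=np.where(l[y]==a)[0];print("  row",y,x.min(),x.max(),cast(W,[((x.min()+x.max())/2,y)],.012)[0,:2].round(4))
        y=ys[0];print("  thin",cast(W,[((np.where(l[y]==a)[0]).mean(),y)],.004)[0].round(4))
E
python3 chk.py
```

```text
12.2167 [ 0.5129 -0.018  -0.0138] [-0.12  0.79  0.62]
[221, 0, 84, 230, 18100]
  row 0 221 304 [0.6409 0.0065]
  row 32 222 304 [0.627  0.0036]
  row 64 222 303 [0.6123 0.0011]
  row 96 223 302 [ 0.5967 -0.0018]
  row 128 224 301 [ 0.5802 -0.0049]
  row 160 225 301 [ 0.5627 -0.0084]
  row 192 225 301 [ 0.544  -0.0119]
  row 224 226 299 [ 0.524  -0.0154]
  thin [0.6435 0.007  0.004 ]
[453, 0, 59, 66, 2034]
```

Request:
arm_command(series="2 0 0 0 220;2 0 0 0 220;2 0 0 0 220;2 0 0 0 220;2 0 0 0 220;2 0 0 0 220;2 0 0 0 220;2 0 0 0 220;2 0 0 0 220;2 0 0 0 220;2 0 0 0 220;2 0 0 0 220;0 0 0 0 220")

```text
time_s: 13.35
tool_pos: [0.5365, -0.0136, -0.0138]
tool_rot: [180.0, -0.0, 10.7]
force: [0.5, -0.2, 0.2]
grip_width: 0.0118
grasp_force: 0.0
```

```bash
python3 chk.py; python3 - <<'E'
from h import *
# thin-end corner in side view: rows of the G-B wood mask right of finger
i=cams.read_camera("side");cv2.imwrite("pics/side6.png",i);b=i.astype(int)
r=(b[...,1]-b[...,0])/b[...,1].clip(1)
for y in range(186,216,2):print(y,(r[y,225:285:2]*100).astype(int).tolist())
E
```

```text
13.35 [ 0.5365 -0.0136 -0.0138] [ 0.5  -0.21  0.24]
[222, 0, 83, 230, 17592]
  row 0 290 303 [ 0.6676 -0.0056]
  row 32 222 303 [0.6506 0.0083]
  row 64 222 302 [0.6359 0.0058]
  row 96 223 302 [0.6204 0.0027]
  row 128 224 301 [ 6.038e-01 -4.000e-04]
  row 160 224 301 [ 0.5863 -0.0037]
  row 192 225 300 [ 0.5676 -0.0072]
  row 224 226 300 [ 0.5477 -0.0112]
  thin [ 0.6704 -0.0059  0.004 ]
[436, 0, 76, 120, 5391]
186 [0, -1, 1, 0, 1, -1, -3, 10, 6, 2, 5, 14, 7, 20, 21, 5, 0, 2, -34, -47, -45, -45, -50, -45, -42, -45, -45, -41, -49, -36]
188 [0, -1, -3, 3, 11, 4, 2, 8, 8, 9, 12, 12, 18, 19, 19, 19, 12, -1, -31, -46, -45, -38, -46, -45, -50, -48, -31, 0, 18, 20]
190 [2, 4, 6, 11, 8, 9, 12, 13, 14, 11, 15, 13, 21, 20, 18, 18, 20, 13, -41, -48, -24, -10, -40, -22, 6, 21, 20, 17, 19, 19]
192 [6, 4, 9, 15, 11, 14, 12, 16, 15, 9, 4, 5, 21, 23, 28, 32, 34, 33, -30, -47, -22, 15, 20, 21, 18, 19, 18, 19, 17, 20]
194 [10, 10, 13, 16, 12, 10, 20, 16, 12, 15, 12, 7, 35, 33, 33, 33, 33, 34, 32, 23, 27, 22, 18, 19, 19, 21, 16, 19, 17, 16]
196 [20, 20, 15, 11, 8, 8, 13, 23, 10, 9, 25, 35, 32, 32, 33
[... 482 characters left out ...]
32, 33, 31, 28, 22, 18, 20, 21, 20, 20, 18, 18, 17, 18, 19, 17, 17, 17, 17]
206 [33, 32, 33, 33, 34, 34, 35, 34, 35, 33, 33, 30, 21, 19, 18, 18, 16, 17, 18, 20, 21, 19, 18, 18, 20, 19, 18, 17, 17, 19]
208 [34, 35, 36, 37, 32, 35, 35, 34, 28, 23, 21, 20, 19, 18, 20, 19, 17, 17, 17, 17, 18, 17, 17, 18, 18, 17, 17, 17, 17, 18]
210 [33, 34, 33, 34, 33, 33, 25, 20, 19, 20, 20, 19, 18, 17, 19, 18, 19, 18, 17, 16, 18, 18, 19, 17, 18, 17, 17, 18, 18, 17]
212 [28, 22, 26, 28, 21, 19, 18, 17, 19, 19, 19, 18, 18, 19, 19, 17, 17, 17, 16, 16, 17, 18, 17, 16, 16, 17, 17, 18, 18, 18]
214 [29, 26, 23, 26, 19, 19, 17, 18, 17, 19, 20, 20, 18, 19, 18, 17, 19, 19, 19, 18, 17, 17, 19, 18, 17, 17, 18, 17, 18, 19]
```

```bash
cat > f.py <<'E'
from h import *
d=np.array([np.cos(np.radians(10.7)),np.sin(np.radians(10.7))])
F=[];T=[]
for k in range(6):
    i=cams.read_camera("side");o=telemetry.get_obs();F.append(o["force"]);T.append(o["wrist_torque"])
F=np.array(F);print(o["time_s"],o["tool_pos"].round(4),"F",F.mean(0).round(2),"along",(F[:,:2]@d).mean().round(2),"sd",(F[:,:2]@d).std().round(2),"T",np.mean(T,0).round(3))
b=i.astype(int);r=cv2.blur((b[...,1]-b[...,0])/b[...,1].clip(1),(3,1));S=cam("side")
m=(r>.27).astype(np.uint8);m[:,:225]=0;m[:185]=0;m[218:]=0;m[:,300:]=0;n,l,st,ce=cv2.connectedComponentsWithStats(m)
a=1+st[1:,4].argmax();ys,xs=np.where(l==a);k=xs.argmax();print("wedge right thin corner px",xs[k],ys[k],cast(S,[(xs[k]+.5,ys[k])],.003)[0].round(4))
# cabinet top corners in side view, for shift
g=((b.min(2)>190)&(abs(b[...,0]-b[...,2])<40)).astype(np.uint8);n,l,st,ce=cv2.connectedComponentsWithStats(g[:200]);a=l[160,280]
ys,xs=np.where(l==a);print("top px right",xs.max(),ys[xs.argmax()],"bottom",xs[ys.argmax()],ys.max(),"centroid",ce[a].round(2))
cv2.imwrite("pics/lastside.png",i)
E
python3 f.py
```

```text
13.75 [ 0.5359 -0.0137 -0.0138] F [0.08 0.13 0.1 ] along 0.11 sd 0.32 T [-0.057  0.148 -0.014]
wedge right thin corner px 269 197 [ 0.6891 -0.0055  0.003 ]
top px right 316 163 bottom 262 177 centroid [268.92 154.13]
```

Request:
arm_command(series="1 0 0 0 220;1 0 0 0 220;1 0 0 0 220;1 0 0 0 220;1 0 0 0 220;1 0 0 0 220;1 0 0 0 220;1 0 0 0 220;0 0 0 0 220")

```text
time_s: 14.5
tool_pos: [0.5442, -0.0121, -0.0138]
tool_rot: [180.0, -0.0, 10.7]
force: [0.7, 0.8, 0.1]
grip_width: 0.0122
grasp_force: 0.0
```

```bash
python3 f.py
```

```text
14.8 [ 0.5439 -0.0122 -0.0138] F [-0.11  0.31 -0.23] along -0.05 sd 0.36 T [-0.059  0.139 -0.014]
wedge right thin corner px 272 196 [ 0.6986 -0.004   0.003 ]
top px right 316 163 bottom 262 177 centroid [269.45 154.29]
```

Request:
arm_command(series="1 0 0 0 220;1 0 0 0 220;1 0 0 0 220;1 0 0 0 220;1 0 0 0 220;1 0 0 0 220;1 0 0 0 220;1 0 0 0 220;0 0 0 0 220")

```text
time_s: 15.55
tool_pos: [0.552, -0.0106, -0.0138]
tool_rot: [180.0, -0.0, 10.7]
force: [-0.2, 0.8, 0.5]
grip_width: 0.0119
grasp_force: 0.0
```

```bash
python3 f.py
```

```text
15.85 [ 0.5517 -0.0107 -0.0138] F [-0.12  0.16  0.21] along -0.09 sd 0.3 T [-0.047  0.17   0.017]
wedge right thin corner px 274 195 [ 0.7058 -0.0015  0.003 ]
top px right 316 163 bottom 262 177 centroid [269.96 154.45]
```

Request:
arm_command(series="1 0 0 0 220;1 0 0 0 220;1 0 0 0 220;1 0 0 0 220;1 0 0 0 220;1 0 0 0 220;0 0 0 0 220")

```text
time_s: 16.43
tool_pos: [0.5579, -0.0096, -0.0138]
tool_rot: [180.0, -0.0, 10.7]
force: [0.3, -0.4, -0.9]
grip_width: 0.0121
grasp_force: 0.0
```

```bash
python3 f.py
```

```text
16.7333 [ 0.5576 -0.0096 -0.0138] F [-0.12 -0.22  0.14] along -0.16 sd 0.55 T [-0.068  0.168 -0.03 ]
wedge right thin corner px 276 195 [ 0.7107 -0.0035  0.003 ]
top px right 316 163 bottom 262 177 centroid [270.34 154.54]
```

Request:
arm_command(series="1 0 0 0 220;1 0 0 0 220;1 0 0 0 220;1 0 0 0 220;1 0 0 0 220;0 0 0 0 220")

```text
time_s: 17.23
tool_pos: [0.5628, -0.0087, -0.0138]
tool_rot: [180.0, -0.0, 10.6]
force: [-0.1, -0.4, -0.6]
grip_width: 0.0119
grasp_force: 0.0
```

```bash
python3 f.py
```

```text
17.5333 [ 0.5626 -0.0087 -0.0138] F [-0.04 -0.28 -0.29] along -0.09 sd 0.5 T [-0.064  0.16  -0.007]
wedge right thin corner px 277 194 [ 0.7155 -0.      0.003 ]
top px right 316 163 bottom 262 177 centroid [270.83 154.68]
```

Request:
arm_command(series="1 0 0 0 220;1 0 0 0 220;1 0 0 0 220;1 0 0 0 220;1 0 0 0 220;0 0 0 0 220")

```text
time_s: 18.03
tool_pos: [0.5677, -0.0077, -0.0138]
tool_rot: [180.0, -0.0, 10.7]
force: [-0.0, 0.5, 0.5]
grip_width: 0.0117
grasp_force: 0.0
```

```bash
python3 f.py
```

```text
18.3333 [ 0.5674 -0.0077 -0.0138] F [ 0.37  0.09 -0.11] along 0.38 sd 0.23 T [-0.06   0.138  0.01 ]
wedge right thin corner px 279 194 [ 0.7204 -0.002   0.003 ]
top px right 316 163 bottom 263 177 centroid [271.28 154.75]
```

Request:
arm_command(series="1 0 0 0 220;1 0 0 0 220;1 0 0 0 220;1 0 0 0 220;0 0 0 0 220")

```text
time_s: 18.75
tool_pos: [0.5716, -0.007, -0.0138]
tool_rot: [180.0, -0.0, 10.6]
force: [0.4, 0.1, -0.5]
grip_width: 0.0119
grasp_force: 0.0
```

```bash
python3 f.py
```

```text
19.05 [ 0.5714 -0.007  -0.0138] F [ 0.05 -0.16 -0.05] along 0.02 sd 0.3 T [-0.036  0.149  0.006]
wedge right thin corner px 280 194 [ 0.7229 -0.003   0.003 ]
top px right 316 163 bottom 264 176 centroid [271.83 154.76]
```

Request:
arm_command(series="1 0 0 0 220;1 0 0 0 220;1 0 0 0 220;1 0 0 0 220;0 0 0 0 220")

```text
time_s: 19.47
tool_pos: [0.5752, -0.0063, -0.0138]
tool_rot: [-180.0, 0.0, 10.7]
force: [-2.1, 0.0, 0.9]
grip_width: 0.012
grasp_force: 0.6
```

```bash
python3 f.py
```

```text
19.7667 [ 0.5752 -0.0064 -0.0139] F [-1.23 -0.57  0.71] along -1.32 sd 0.26 T [-0.1    0.412 -0.009]
wedge right thin corner px 281 193 [7.277e-01 5.000e-04 3.000e-03]
top px right 316 163 bottom 265 176 centroid [272.29 154.73]
```

Contact with the foot shows a 1.3 N reaction, and the cabinet is unmoved in the side view. One more millimetre, then retreat, rise, and move over the press corner.

Request:
arm_command(series="1 0 0 0 220;0 0 0 0 220;-3 0 0 0 220;-6 0 0 0 220;-6 0 0 0 220;0 0 0 0 220;0 0 -30 0 220;0 0 -30 0 220;0 0 -30 0 220;0 0 -30 0 255;0 0 0 0 255;20 0 0 0 255;20 0 0 0 255;20 0 0 0 255;20 0 0 0 255;20 -3 0 0 255;20 0 0 0 255;0 0 0 0 255;0 0 0 0 255", squeeze=5)

```text
time_s: 21.35
tool_pos: [0.679, 0.0164, 0.1051]
tool_rot: [180.0, 0.1, 10.7]
force: [-1.2, -1.0, 0.2]
grip_width: 0.0007
grasp_force: 0.0
```

```bash
python3 f.py; python3 - <<'E'
from h import *
o=telemetry.get_obs();W=cam("wrist",o);i=cams.read_camera("wrist");j=cams.read_camera("side");k=cams.read_camera("scene");print(proj(W,[(.6755,.0076,.005),(.663,-.006,.07)]).round(0).tolist())
A=cv2.resize(i,(400,300));B=cv2.resize(j[110:215,190:330],(400,300),interpolation=2)
C=cv2.resize(k[90:240,150:350],(400,300),interpolation=2)
cv2.imwrite("pics/v7.png",np.vstack([np.hstack([A,B]),np.hstack([C,C*0])]))
E
```

```text
21.65 [0.6783 0.0159 0.1065] F [-0.2  -0.22 -0.22] along -0.23 sd 0.57 T [-0.071  0.171  0.001]
wedge right thin corner px 281 193 [7.277e-01 5.000e-04 3.000e-03]
top px right 316 163 bottom 268 175 centroid [268.52 154.93]
[[271.0, 192.0], [286.0, 230.0]]
```

View pics/v7.png

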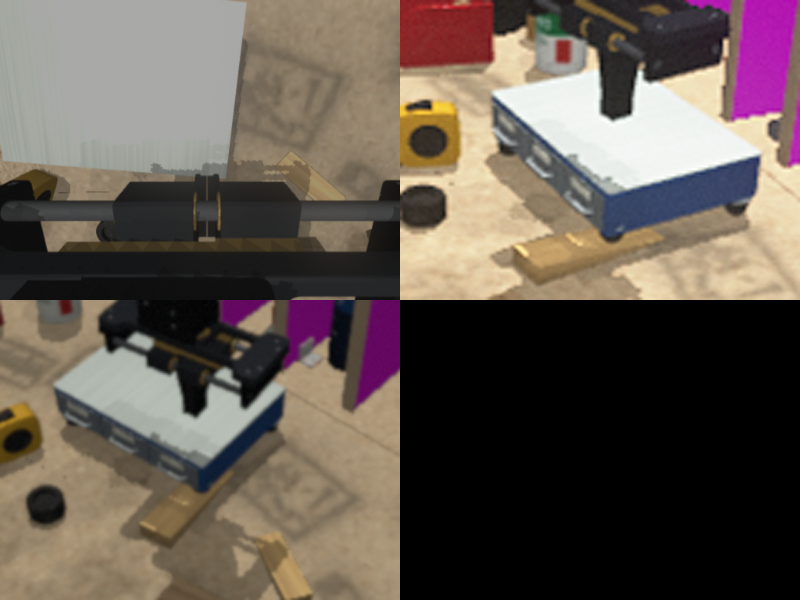

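The picture shows the wedge running under the front right foot at crop (615,230), the cabinet level, and the closed fingertips above the corner. Now I'll descend to press.

Request:
arm_command(series="0 0 15 0 255;0 0 15 0 255;0 0 10 0 255;0 0 5 0 255;0 0 1 0 255;0 0 1 0 255;0 0 1 0 255;0 0 1 0 255;0 0 0 0 255")

```text
time_s: 22.55
tool_pos: [0.6792, 0.0162, 0.0576]
tool_rot: [-180.0, -0.0, 10.6]
force: [-0.2, 0.5, -0.3]
grip_width: 0.0004
grasp_force: 0.0
```

Request:
arm_command(series="0 0 1 0 255;0 0 1 0 255;0 0 1 0 255;0 0 1 0 255;0 0 1 0 255;0 0 0 0 255")

```text
time_s: 23.05
tool_pos: [0.6787, 0.0163, 0.0518]
tool_rot: [-180.0, 0.0, 10.7]
force: [0.1, -0.8, -0.0]
grip_width: 0.0003
grasp_force: 0.0
```

Request:
arm_command(series="0 0 0.5 0 255;0 0 0.5 0 255;0 0 0.5 0 255;0 0 0 0 255")

```text
time_s: 23.38
tool_pos: [0.6788, 0.0163, 0.0506]
tool_rot: [-180.0, 0.0, 10.6]
force: [0.5, 0.3, 0.2]
grip_width: 0.0001
grasp_force: 0.0
```

Request:
arm_command(series="0 0 0.5 0 255;0 0 0.5 0 255;0 0 0.5 0 255;0 0 0.5 0 255;0 0 0 0 255")

```text
time_s: 23.8
tool_pos: [0.6788, 0.0163, 0.0485]
tool_rot: [-180.0, 0.0, 10.7]
force: [-0.2, -0.4, -0.8]
grip_width: 0.0003
grasp_force: 0.0
```

```bash
python3 f.py
```

```text
24.1 [0.6789 0.0162 0.0487] F [-0.24 -0.05 -0.01] along -0.25 sd 0.57 T [-0.045  0.151 -0.008]
wedge right thin corner px 281 193 [7.277e-01 5.000e-04 3.000e-03]
top px right 511 0 bottom 0 199 centroid [254.57  99.  ]
```

Request:
arm_command(series="0 0 0.5 0 255;0 0 0.5 0 255;0 0 0.5 0 255;0 0 0.5 0 255;0 0 0 0 255")

```text
time_s: 24.52
tool_pos: [0.6788, 0.0162, 0.0465]
tool_rot: [-180.0, 0.0, 10.6]
force: [0.5, 0.1, -1.1]
grip_width: 0.0004
grasp_force: 0.0
```

Request:
arm_command(series="0 0 0.5 0 255;0 0 0.5 0 255;0 0 0 0 255")

```text
time_s: 24.77
tool_pos: [0.6788, 0.0162, 0.0455]
tool_rot: [-180.0, 0.0, 10.6]
force: [0.6, 0.2, 0.6]
grip_width: 0.0001
grasp_force: 0.0
```

```bash
python3 - <<'E'
from h import *
o=telemetry.get_obs();p=o["tool_pos"]
S=cam("side");N=cam("scene")
for n,C in(("side",S),("scene",N)):
    im=cams.read_camera(n);g=cv2.cvtColor(im,6);c=proj(C,[p+[0,0,k] for k in(0,.01,.02,.03)]);print(n,c.round(1).tolist())
    x0,y0=(c[0]-[14,24]).astype(int)
    for y in range(y0,y0+34,2):print(y,x0,(g[y,x0:x0+30:2]).tolist())
E
```

```text
side [[263.1, 179.8], [263.2, 176.5], [263.4, 173.1], [263.5, 169.7]]
155 249 [236, 235, 241, 242, 249, 50, 39, 44, 42, 36, 37, 50, 56, 38, 39]
157 249 [235, 235, 239, 244, 250, 99, 42, 41, 39, 39, 38, 56, 217, 35, 52]
159 249 [237, 232, 233, 237, 247, 111, 41, 44, 38, 42, 40, 161, 216, 35, 57]
161 249 [157, 161, 159, 213, 239, 137, 43, 44, 39, 40, 36, 220, 205, 40, 34]
163 249 [164, 166, 165, 204, 242, 196, 43, 42, 39, 42, 34, 227, 244, 121, 162]
165 249 [158, 171, 166, 197, 158, 170, 41, 38, 39, 43, 28, 241, 244, 247, 248]
167 249 [73, 155, 165, 204, 231, 107, 40, 42, 40, 41, 29, 243, 245, 243, 243]
169 249 [89, 68, 149, 169, 160, 131, 44, 39, 44, 38, 26, 243, 236, 243, 244]
171 249 [90, 97, 66, 130, 168, 106, 53, 39, 39, 36, 41, 238, 236, 236, 241]
173 249 [99, 147, 96, 72, 117, 165, 147, 60, 110, 147, 168, 220, 240, 239, 238]
175 249 [87, 136, 145, 99, 70, 104, 165, 169, 174, 178, 181, 159, 116, 79, 59]
177 249 [128, 79, 136, 157, 82, 79, 93, 159, 147, 93, 58, 64, 64, 62, 66]
179 249 [134, 85, 83, 134, 80, 81, 80, 64, 67, 64, 64, 67, 63, 64, 64]
181 249 [105, 145, 88, 85, 82, 83,
[... 868 characters left out ...]
49, 150, 73, 12, 11, 8, 6, 15, 111, 169, 175, 177, 174]
163 234 [106, 112, 113, 129, 77, 10, 13, 9, 8, 38, 101, 157, 176, 161, 103]
165 234 [62, 87, 108, 109, 84, 34, 20, 11, 26, 91, 112, 142, 137, 84, 37]
167 234 [61, 52, 67, 95, 105, 99, 87, 46, 80, 109, 115, 114, 74, 34, 28]
169 234 [90, 76, 60, 55, 74, 97, 107, 102, 108, 118, 113, 71, 34, 28, 30]
171 234 [81, 97, 91, 67, 57, 54, 75, 101, 112, 112, 72, 31, 28, 28, 27]
173 234 [55, 67, 86, 89, 59, 56, 51, 57, 84, 67, 32, 30, 28, 28, 29]
175 234 [72, 55, 54, 64, 56, 52, 51, 48, 34, 31, 28, 29, 27, 29, 45]
177 234 [90, 85, 66, 59, 61, 52, 51, 47, 30, 28, 29, 29, 29, 45, 84]
179 234 [92, 90, 91, 85, 75, 55, 51, 47, 31, 28, 29, 31, 45, 84, 96]
```

Request:
arm_command(series="0 0 0.5 0 255;0 0 0.5 0 255;0 0 0.5 0 255;0 0 0 0 255")

```text
time_s: 25.2
tool_pos: [0.6789, 0.0162, 0.0446]
tool_rot: [-180.0, -0.0, 10.6]
force: [-1.3, -0.4, 3.1]
grip_width: 0.0004
grasp_force: 1.4
```

```bash
python3 f.py|head -1
```

```text
25.5 [0.679  0.0162 0.0446] F [-1.89 -0.15  3.87] along -1.89 sd 0.3 T [-0.063  0.501  0.005]
```

Request:
arm_command(series="-0.3 0 0.5 0 255;0 0 0.5 0 255;0 0 0 0 255;0 0 0 0 255")

```text
time_s: 25.83
tool_pos: [0.679, 0.0162, 0.0444]
tool_rot: [-180.0, -0.1, 10.6]
force: [-2.4, -0.4, 8.7]
grip_width: 0.0006
grasp_force: 4.2
```

```bash
python3 f.py|head -1
```

```text
26.1333 [0.679  0.0162 0.0445] F [-3.08  0.17  8.21] along -2.99 sd 0.35 T [-0.031  0.858  0.009]
```

Request:
arm_command(series="-0.4 0 0.4 0 255;0 0 0 0 255;0 0 0 0 255;0 0 0 0 255;0 0 0 0 255;0 0 0 0 255")

```text
time_s: 26.63
tool_pos: [0.679, 0.0162, 0.0444]
tool_rot: [-180.0, -0.1, 10.6]
force: [-2.7, -0.1, 9.5]
grip_width: 0.0007
grasp_force: 4.6
```

```bash
python3 f.py|head -2; python3 - <<'E'
from h import *
a=cv2.imread("pics/side0.png");b=cv2.imread("pics/lastside.png")
for nm,c in(("cab BR corner",(315,163)),("cab front-left",(223,142)),("BL",(270,132))):
    x,y=c;t=a[y-8:y+9,x-8:x+9];r=cv2.matchTemplate(b[y-14:y+15,x-14:x+15],t,cv2.TM_CCOEFF_NORMED);_,v,_,l=cv2.minMaxLoc(r);print(nm,round(v,3),"shift px",l[0]-6,l[1]-6)
E
```

```text
26.9333 [0.679  0.0162 0.0444] F [-2.47  0.07  9.2 ] along -2.41 sd 0.66 T [-0.007  0.803 -0.001]
wedge right thin corner px 281 193 [7.277e-01 5.000e-04 3.000e-03]
cab BR corner 0.998 shift px 0 0
cab front-left 0.996 shift px 0 0
BL 0.366 shift px 0 -1
```

```bash
python3 -c "
from cell import env
print(env.sign_off())"
```

```text
the job is handed in; nothing more can be done
None
```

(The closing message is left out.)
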